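# Dock a cordless handpiece battery end down

## Robot

A 6-joint arm with a two-finger parallel gripper is mounted at the origin on the work surface. World frame = base frame: x ahead of the robot, y to its left, z up, the work surface at z = 0. Lengths are in m, angles in rad, forces in N, time in s.
With the tool pointing down it reaches from about 0.25 to 0.775 m from the base axis. Payload 4 kg.
Tool frame: the origin (TCP) lies on the centre line of the jaws, within the pads' length; the fingertips stand 17 mm ahead of it and the grasp point (between the pads) lies 2 mm behind it; z points along the fingers, y is the line along which they close (so a half turn about z gives the same grasp; the last joint's range is limited). The gripper opens to 94 mm and grips with 3 to 60 N. Pads are 16 mm wide; open, the fingers measure 119 mm over their backs; the gripper's body (75 mm by 177 mm) begins 78 mm behind the grasp point.
Start: joints at [1.054, 0.087, 1.371, -0, 1.684, -0.103], TCP at [0.221, 0.504, 0.223] pointing down, gripper open.
Joint ranges: [-3.1, 3.1], [-0.76, 2.03], [0.27, 2.55], [-1.08, 4.22], [0.17, 2.65], [-2.57, 2.57]. Speed limits (rad/s): [2.79, 2.79, 3.14, 3.14, 3.14, 3.14].

## Interface

Orientations are given as [roll, pitch, yaw] about the fixed x, y, z axes, in that order (R = Rz(yaw) Ry(pitch) Rx(roll)).
In Python, from bench import robot gives the robot as it stands.
- The arm moves only by the tool servo_tool, never from a script. Its argument "plan" is a list of rows, each a list of 7 numbers: the shift along the tool's x, y, z normalised to -1 to 1, where 1 is 0.1 m, then the turn, a rotation vector about the tool's x, y, z normalised to -1 to 1, where 1 is pi/2 rad, then the finger opening in mm, from 0 to 94. In form: [[x, y, z, ax, ay, az, gripper], ...]. A call has 1 to 12 rows; each row is the pose to reach, as a shift and turn from the pose commanded when the call began, along the tool's axes at that moment; what a row does not reach only later rows make up. A row lasts 1/12 s, in which the tool goes at most 41.7 mm and 7.16 degrees, less where a joint would pass 70% of its speed; a pose out of reach is approached as far as the arm can. A call with a number of a shift or a turn outside -1 to 1 is refused whole. A call with a gripper value outside its range is refused whole. The fingers move at their own pace and stop on an object; the grip force is fixed at half the most. Time passes only in rows, so rows that repeat a pose let the fingers close. It gives the time, the measured TCP pose, the force, the opening and the grip force at its end, in the units of the state.
- robot.get_obs(): the state, without advancing time (a new reading comes with each control period).
- robot.snapshot(name): name is "scene" or "side" or "wrist"; returns the picture (384x512x3 uint8, red, green, blue); there is no depth.
- robot.camera_params(name): a dict with "camera_matrix" (3x3 intrinsics, pixels), "rvec" (rotation vector, rad) and "tvec" (3), from world to camera coordinates, as OpenCV has them; the wrist camera has in their place "tool_from_camera" (4x4, takes a point from camera to tool coordinates, whose origin is the TCP and whose axes are the flange's). Camera axes: x right, y down, z forward; pixel columns grow to the right and rows downward; lengths in m; the calibration is good to about 2 mm. A picture is of the moment at which its call begins: read the wrist's pose just before it. camera_params takes no time and is no camera call.
- robot.close_job(): hands the job in; it is judged then, once.
Trained networks look in the newest picture that a camera, given by its name, has taken for a name from the list of things; names that differ only in an ending like _2 or _b are one class to them, and where a whole thing is asked for, a point or a joint stands for the part that bears it (a point fixed in the world has none). Each returns a list of dicts, best first, with "conf" (0 to 1); they miss things now and then, are a little off and sometimes report something else, mostly with a low value. They report only what shows in the picture. A call takes as long as a camera call.
- robot.find_in(thing, camera): "extent" ([centre column, centre row, width, height] in pixels, round what is visible of it).
The state is a dict: "time": time; "joint_positions": joint angles; "qvel": joint speeds; "joint_torque": joint torques, N m; "tool_pos": TCP position; "ee_rot": TCP orientation; "wrist_force": force on the tool from outside, world axes, zero at the start; "wrist_torque": the same for the moment, N m; "width": finger opening in m; "finger_force": force on a finger pad.
Only numpy, scipy, OpenCV 4.12 (cv2) and the standard library are available. Lean on these libraries where they do the work, as an engineer would, in place of code of your own. Each camera call takes 0.05 s, during which the arm holds its last target. There are 200 camera calls.

## Task

At the jeweller's bench, first push the copper contact puck along the dock's apron and over the brass lip so that it drops flat into the pocket; slide it, do not pick it up. Then lift the blue handpiece by its orange bail so that it hangs free and its heavy battery end tips down, and set it gently in the rocker cradle with that heavy end at the red-marked end, so that the cradle tips red end down on to the puck. Never let the cradle tip far the other way, let go at the end, and leave the bottle, the jar and the steel block standing where they are.

Things in the scene. Friction and masses are not known exactly. Their poses are not given: they have to be found in the camera images.
- dock: Fixed wooden charging dock. Origin at the underside, below the rocker's pivot; x along the rocker towards its red-marked contact end, z up. Main slab x -125..125, y -40..40 mm. Flat apron beside it for the puck: top 11 mm above the bench, x 45..125, y -122..-30 mm. Grey pivot posts at x 0, y +-34 mm, 51 mm high.
- pocket (a point): Centre of the pocket's floor, 8 mm above the bench, at x 92, y 0 mm in the dock's frame; axes as the dock's. The pocket spans x 67..117, y -25..26 mm, behind the brass lip; its other three walls stand 15 mm above the bench. A seated puck has its origin here, give or take the play.
- lip (a point): Middle of the top of the brass lip between apron and pocket: 14 mm above the bench, 3 mm above the apron, y -30..-25 mm in the dock's frame, 50 mm long along x, with a gentle 15-degree ramp, about 12 mm long, on the apron side. Axes as the dock's.
- puck: Loose copper disc, 40 mm across, 10 mm thick, lower edge chamfered 2 mm, 60 g; origin at the centre of its underside. It starts on the apron.
- rocker (a joint): Angle of the aluminium rocker cradle (rad), hinged 44 mm above the bench about the dock's y; 0 is level, where light springs hold it when empty; positive is red end down; stops at +-0.2. A downward contact pin under the red end, 92 mm from the pivot, meets the seated puck at about 0.15 to 0.16.
- seat (a point): Middle of the rocker's trough floor, 48 mm above the bench when level; x to the red end, z up, turning with the rocker. Inside 138 mm long between flaring end walls 9 mm high, 34 mm wide between four flaring lugs 14 mm high, 29..55 mm either side of the middle; open at the sides in between, for the bail arms. A tongue reaches 104 mm from the middle over the pocket.
- handpiece: Blue square cordless handpiece, identical black end caps, 120 mm long (its x), 24 x 24 mm section; origin at the centre of its underside, z up. Lies on the mat, about 0.24 kg. A heavy battery is hidden in one end, +x or -x, not always the same; the centre of mass is some 19 mm off the middle. A steel swivel bail (arms at y +-15 mm) rises from its middle.
- bail (a joint): Swivel angle (rad) of the bail about the handpiece's y axis, 12 mm above its underside: 0 upright; with the bail held upright, positive when the handpiece's +x end hangs low, negative when its -x end does; stops at +-0.45. Slight friction keeps it where left. Lifted by the grip, the handpiece swings to the stop, heavy end low.
- bottle: Bystander: small brown glass bottle, 32 mm across, 85 mm tall, standing beside the handpiece; origin at the centre of its underside.
- jar: Bystander: green jar with brass cap, 44 mm across, 55 mm tall, standing on the other side of the handpiece; origin at the centre of its underside.
- block: Bystander: steel bench block 50 x 50 x 22 mm in the nook of the dock beside the apron; origin at the centre of its underside.
- mat: Fixed dark mat 240 x 240 mm, 3 mm thick, under the handpiece, the bottle and the jar; origin at the centre of its underside.
- grip (a point): Centre of the orange grip, 16 x 16 mm and 30 mm tall, on top of the bail; x, z as the handpiece's when the bail is upright. Then it lies 65 mm above the handpiece's underside, 53 mm above the swivel; the bail's steel cross bar is 15 mm below it.

How it is judged:
On the way, in this order (a step that is already met when the one before it is completed fails the run):
1. the puck lies flat in the pocket (horizontal distance between puck and pocket below 0.009 m and height (world z) of puck below 0.0105 m and angle between puck's own z axis and vertical below 0.1 rad), for 0.2 s.
2. the handpiece hangs clear of the mat by its bail, one end tipped down (height (world z) of handpiece above 0.045 m and (value of joint bail above 0.3 rad or value of joint bail below -0.3 rad)), for 0.2 s.
At the end, for the whole second after the job is handed in: The puck lies flat in the pocket (within 9 mm of its centre, tilt under 0.1 rad); the handpiece lies home in the rocker's trough (its underside's centre within 12 mm of the seat's, axes within 0.08 rad); the rocker has tipped red end down on to the puck (0.12 to 0.185 rad); all at rest (all of step 1 and distance between handpiece and seat below 0.012 m and angle between the x axis of handpiece and the x axis of seat, either way round below 0.08 rad and angle between the z axis of handpiece and the z axis of seat, either way round below 0.08 rad and angle between handpiece's own z axis and vertical below 0.5 rad and value of joint rocker between 0.12 and 0.185 rad and linear speed of each of handpiece, puck below 0.02 m/s); the robot touches nothing.
It fails at once if the rocker tips more than 0.12 rad the wrong way (value of joint rocker below -0.12 rad).
It fails at once if the puck is picked up (more than 35 mm above the bench) (height (world z) of puck above 0.035 m).
It fails at once if the handpiece lands hard on the dock (over 50 N) (contact force between handpiece and dock above 50 N).
It fails at once if a bystander is moved more than 20 mm or tipped (distance of any of bottle, jar, block from where it was at the start of the episode above 0.02 m or angle between any of bottle, jar's own z axis and vertical above 0.4 rad).
It also fails if it takes over 67 s, if anything falls off the work surface, if the arm or the gripper's body presses on something with over 40 N, if the wrist force passes 120 N, or if a joint passes its speed limit or range.

## Working session

There is one attempt and no reset: what is moved stays moved. The work goes in short steps, Python scripts to look and compute and a tool call to move; the robot and the scene stay as the last step left them, time stands still between calls to the robot, and variables do not carry over. Pictures are saved under pics/ and viewed, at most 10 in all, crops included, and the job is handed in when it is done.

Besides the shell and the picture viewer there is one more tool, called after "Emit:" as name(argument=value, ...), one argument or row to a line, values as JSON. servo_tool: Moves the arm, as the interface text tells. Scaled input: -1 to 1 covers 0.1 m each way for a shift and pi/2 rad each way for a turn. Its arguments: {"type":"object","properties":{"plan":{"type":"array","items":{"type":"array","items":{"type":"number"}}}},"required":["plan"]}

```bash
ls; mkdir -p pics; python3 - <<'E'
from bench import robot
import cv2
print(robot.get_obs())
for n in ["scene","side"]:
    im=robot.snapshot(n); cv2.imwrite(f"pics/{n}0.png",cv2.cvtColor(im,cv2.COLOR_RGB2BGR))
    print(n,robot.camera_params(n))
    if n=="scene":
        for t in ["dock","puck","rocker","handpiece","bottle","jar","block","mat","grip"]:
            print(t,[(d["conf"],[round(x) for x in d["extent"]]) for d in robot.find_in(t,n)][:2])
print(robot.camera_params("wrist"))
E
```

```text
pics
{'time': 0.0, 'joint_positions': array([ 1.05388342e+00,  8.79572625e-02,  1.37220230e+00,  1.87804663e-05,
        1.68360028e+00, -1.03121358e-01]), 'qvel': array([-6.68572305e-04, -4.97581025e-04, -5.07194751e-04,  7.07331293e-05,
       -1.46608814e-03, -1.12863519e-03]), 'joint_torque': array([-1.22905461e-03, -3.40188360e+01, -3.02423465e+01,  7.17048487e-02,
        3.30384099e-02, -1.55860071e-04]), 'tool_pos': array([0.22090932, 0.50314477, 0.22132926]), 'ee_rot': array([-3.13943889e+00, -2.41654418e-04,  2.72780293e+00]), 'wrist_force': array([0.66290457, 0.04968418, 0.3353332 ]), 'wrist_torque': array([-0.05176866, -0.00670378, -0.01440796]), 'finger_force': 0.0, 'width': 0.09374202096554134}
scene {'camera_matrix': array([[441.87157462,   0.        , 252.3989502 ],
       [  0.        , 441.87157462, 193.39268045],
       [  0.        ,   0.        ,   1.        ]]), 'rvec': array([ 1.56757406,  1.99389071, -0.85242919]), 'tvec': array([ 0.16784929, -0.35056863,  1.30467603])}
dock [(0.64, [368, 217, 136, 71])]
puck [(0.66, [320, 193, 16, 10])]
rocker [(0.96, [372, 2
[... 350 characters left out ...]

       [  0.        ,   0.        ,   1.        ]]), 'rvec': array([ 2.1586634 , -0.65769174,  0.34457548]), 'tvec': array([-0.46060089,  0.24987069,  0.75520043])}
{'camera_matrix': array([[282.49501947,   0.        , 252.90136131],
       [  0.        , 282.49501947, 187.62573414],
       [  0.        ,   0.        ,   1.        ]]), 'tool_from_camera': array([[-9.45844817e-04, -9.71954645e-01, -2.35166482e-01,
         6.69573476e-02],
       [ 9.99999552e-01, -9.26179270e-04, -1.94075915e-04,
        -1.31306040e-03],
       [-2.91733331e-05, -2.35166560e-01,  9.71955085e-01,
        -1.62883571e-01],
       [ 0.00000000e+00,  0.00000000e+00,  0.00000000e+00,
         1.00000000e+00]])}
```

```bash
python3 - <<'E'
import cv2,numpy as np
a=cv2.imread("pics/scene0.png")[120:290,80:460]
cv2.imwrite("pics/sc.png",cv2.resize(a,(760,340),interpolation=cv2.INTER_CUBIC))
E
```

```text
(no output)
```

View pics/sc.png

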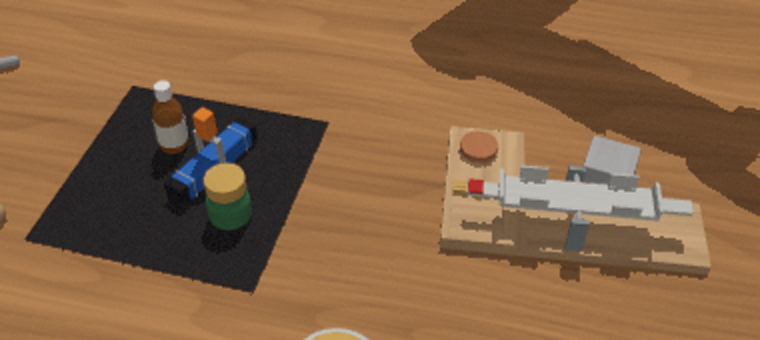

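View pics/side0.png

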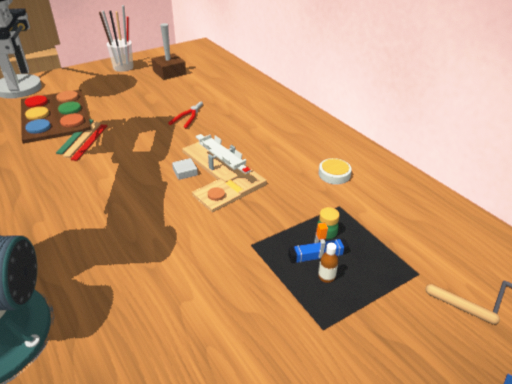

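The scene crop shows the mat with the handpiece between bottle and jar, and the dock with its red end at image left. The puck is at full-frame (319,193), the orange grip at (182,182), and the side view agrees.

```bash
cat > h.py <<'E'
import numpy as np, cv2
from scipy.spatial.transform import Rotation as R
from bench import robot
def cam(n,obs=None):
    p=robot.camera_params(n); K=p["camera_matrix"]
    if n=="wrist":
        o=obs or robot.get_obs(); T=np.eye(4); T[:3,:3]=R.from_euler("xyz",o["ee_rot"]).as_matrix(); T[:3,3]=o["tool_pos"]
        C=np.linalg.inv(T@p["tool_from_camera"]); return K,C[:3,:3],C[:3,3]
    return K,cv2.Rodrigues(p["rvec"])[0],np.array(p["tvec"])
def back(c,uv,z):
    K,Rm,t=c; d=Rm.T@np.linalg.solve(K,[uv[0],uv[1],1.]); o=-Rm.T@t
    return o+d*(z-o[2])/d[2]
def proj(c,P):
    K,Rm,t=c; q=(Rm@np.atleast_2d(P).T).T+t; q=q@K.T; return q[:,:2]/q[:,2:]
E
python3 - <<'E'
from h import *
np.set_printoptions(precision=4,suppress=True)
c=cam("scene"); s=cam("side")
print("cam",-c[1].T@c[2],-s[1].T@s[2])
for n,(u,v),z in [("puck",(319.5,193),.021),("slab+x+y",(301.5,241),.011),("slab-x+y",(434,252),.011),("apron",(305.5,184),.011),("apron2",(341.5,186),.011),("post",(369,228),.051),("block",(386,198),.022),("grip",(182,176),.083),("hp+",(201,184),.025),("hp-",(170,214),.025),
 ("bottle",(166,195),.003),("jar",(194,231),.003),("red tip",(307,214),.05),("tail",(426,225),.05)]:
    print(n,back(c,(u,v),z))
for n,(u,v),z in [("puck",(217,193),.021),("hpL",(296,255),.015),("hpR",(340,245),.015),("grip",(321,224),.083),("apron",(210,208),.011),("+x+y",(265,183),.011),("bottle",(328,280),.003)]:
    print("S",n,back(s,(u,v),z))
E
```

```text
cam [1.1783 0.1357 0.6682] [ 0.1211 -0.6175  0.67  ]
puck [0.5106 0.0996 0.021 ]
slab+x+y [0.6378 0.0839 0.011 ]
slab-x+y [0.6077 0.3264 0.011 ]
apron [0.4795 0.0659 0.011 ]
apron2 [0.4684 0.1419 0.011 ]
post [0.6122 0.2021 0.051 ]
block [0.4956 0.2339 0.022 ]
grip [ 0.5878 -0.1673  0.083 ]
hp+ [ 0.5441 -0.1488  0.025 ]
hp- [ 0.6408 -0.1809  0.025 ]
bottle [ 0.5721 -0.2209  0.003 ]
jar [ 0.6547 -0.128   0.003 ]
red tip [0.6024 0.0861 0.05  ]
tail [0.5801 0.3033 0.05  ]
S puck [0.5057 0.0956 0.021 ]
S hpL [ 0.5414 -0.1532  0.015 ]
S hpR [ 0.6336 -0.1808  0.015 ]
S grip [ 0.5882 -0.1639  0.083 ]
S apron [0.4716 0.0688 0.011 ]
S +x+y [0.6274 0.0769 0.011 ]
S bottle [ 0.5601 -0.2297  0.003 ]
```

Emit:
servo_tool(
  plan=[
    [-0.5, -0.325, 0, 0, 0, 0, 94],
    [-1, -0.65, 0, 0, 0, 0, 60],
    [-1, -0.65, 0, 0, 0, 0, 20],
    [-1, -0.65, 0, 0, 0, 0, 20],
  ],
)

```text
time: 0.88
tool_pos: [0.2895, 0.3998, 0.2229]
ee_rot: [-3.141, 0.003, 2.722]
wrist_force: [-0.3, 0.2, 0.5]
width: 0.0775
finger_force: 0.0
```

Emit:
servo_tool(
  plan=[
    [-0.3, -0.2, 0, 0, 0, 0, 20],
    [-0.7, -0.45, 0, 0, 0, 0, 20],
    [-1, -0.65, 0, 0, 0, 0, 20],
    [-1, -0.65, 0, 0, 0, 0, 20],
  ],
)

```text
time: 1.22
tool_pos: [0.3553, 0.2995, 0.2227]
ee_rot: [-3.14, 0.003, 2.72]
wrist_force: [0.6, 0.5, -0.5]
width: 0.0505
finger_force: 0.0
```

Emit:
servo_tool(
  plan=[
    [-0.3, -0.2, 0, 0, 0, 0, 20],
    [-0.7, -0.45, 0, 0, 0, 0, 20],
    [-1, -0.65, 0, 0, 0, 0, 20],
    [-1, -0.65, 0, 0, 0, 0, 20],
  ],
)

```text
time: 1.55
tool_pos: [0.4206, 0.1997, 0.2224]
ee_rot: [-3.14, 0.003, 2.72]
wrist_force: [-0.9, -1.1, -0.2]
width: 0.0241
finger_force: 0.0
```

Emit:
servo_tool(
  plan=[
    [-0.3, -0.2, 0, 0, 0, -0.05, 20],
    [-0.6, -0.4, 0, 0, 0, -0.12, 20],
    [-0.95, -0.61, 0, 0, 0, -0.2, 20],
    [-0.95, -0.61, 0, 0, 0, -0.27, 20],
    [-0.95, -0.61, 0, 0, 0, -0.34, 20],
    [-0.95, -0.61, 0, 0, 0, -0.34, 20],
    [-0.95, -0.61, 0, 0, 0, -0.34, 20],
  ],
)

```text
time: 2.13
tool_pos: [0.4798, 0.1112, 0.2225]
ee_rot: [3.141, -0.0, -3.024]
wrist_force: [-0.2, 0.4, 0.3]
width: 0.0199
finger_force: 0.0
```

```bash
python3 - <<'E'
from h import *
o=robot.get_obs(); im=robot.snapshot("wrist"); print({k:np.round(o[k],4) for k in ["time","tool_pos","ee_rot","joint_positions","width","wrist_force"]})
cv2.imwrite("pics/w1.png",im[:,:,::-1])
E
```

```text
{'time': np.float64(2.1333), 'tool_pos': array([0.4798, 0.1112, 0.2225]), 'ee_rot': array([ 3.1410e+00, -1.0000e-04, -3.0237e+00]), 'joint_positions': array([ 1.1220e-01, -4.1300e-02,  1.5019e+00,  6.0000e-04,  1.6811e+00,
       -1.5765e+00]), 'width': np.float64(0.0199), 'wrist_force': array([-0.2096,  0.434 ,  0.3195])}
```

View pics/w1.png

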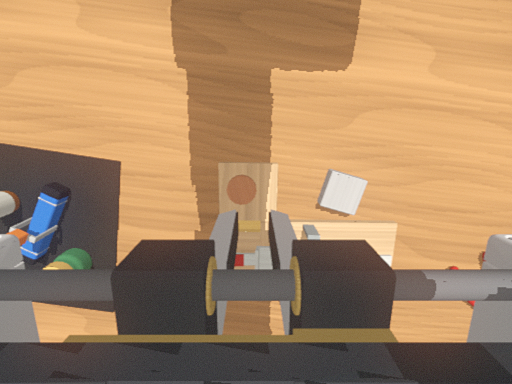

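The wrist view shows the puck at (241,189) on the apron, whose outer corners are near (219,163) and (278,163). The red contact tip is at (239,260), and the slab's rear corner is near (396,223).

```bash
python3 - <<'E'
from h import *
np.set_printoptions(precision=4,suppress=True)
c=cam("wrist"); im=cv2.imread("pics/w1.png")
hsv=cv2.cvtColor(im,cv2.COLOR_BGR2HSV)
m=((hsv[...,0]<10)|(hsv[...,0]>172))&(hsv[...,1]>90)
m=m.astype(np.uint8); m[:160]=0;m[215:]=0;m[:,:222]=0;m[:,262:]=0
n,l,st,ce=cv2.connectedComponentsWithStats(m); i=1+np.argmax(st[1:,4]); print(st[i],ce[i]); print("puck",back(c,ce[i],.019))
for nme,p,z in [("ap-in",(219,163.5),.011),("ap2",(278,163.5),.011),("ap left low",(217.5,220),.011),("slab corner",(396,223.5),.011),("slab edge",(322,222.5),.011),("lip L",(238,220.5),.014),("lip R",(261,221),.014),("red",(239,260),.05)]:
    print(nme,back(c,p,z))
x=cv2.resize(im[150:300,200:420],(0,0),fx=3.5,fy=3.5,interpolation=cv2.INTER_CUBIC); cv2.imwrite("pics/w1c.png",x)
E
```

```text
[237 213   1   1   1] [237. 213.]
puck [0.5386 0.0948 0.019 ]
ap-in [0.475  0.0635 0.011 ]
ap2 [0.4657 0.1418 0.011 ]
ap left low [0.5548 0.0686 0.011 ]
slab corner [0.5305 0.3184 0.011 ]
slab edge [0.5413 0.2148 0.011 ]
lip L [0.5511 0.0973 0.014 ]
lip R [0.548  0.1291 0.014 ]
red [0.5916 0.1047 0.05  ]
```

View pics/w1c.png

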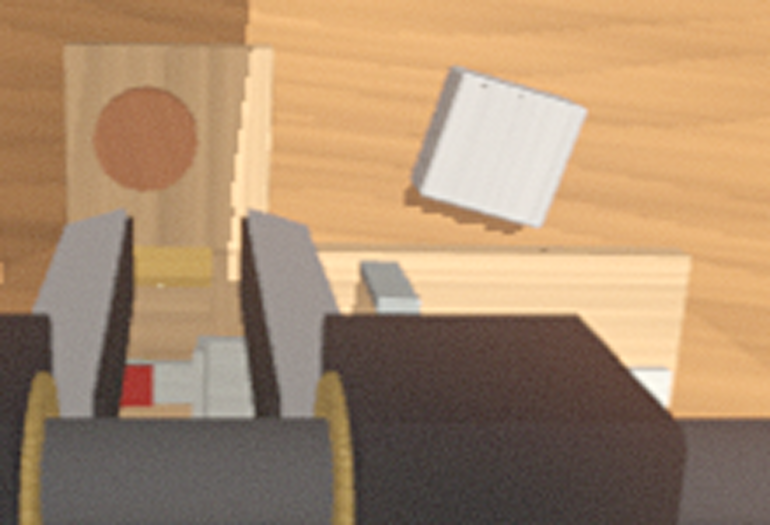

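The crop sharpens these: puck centre (241.4,189.4), apron corners (218.6,162.9) and (277.7,163.1), slab corner (397,223), red tip centre (239,260).

```bash
cat >> h.py <<'E'
def dpt(p,q): # dock pt -> world
    c_,s_=np.cos(p[2]),np.sin(p[2]); return np.array([p[0]+c_*q[0]-s_*q[1],p[1]+s_*q[0]+c_*q[1],q[2]])
E
python3 - <<'E'
from h import *
from scipy.optimize import least_squares
np.set_printoptions(precision=4,suppress=True)
w=cam("wrist"); s=cam("scene"); d=cam("side")
for zs in (.011,.015):
    obs=[(w,(218.6,162.9),(.125,-.122,.011),1),(w,(277.7,163.1),(.045,-.122,.011),1),(w,(397.1,222.9),(-.125,-.04,zs),1),
     (s,(301.5,241),(.125,.04,zs),.7),(s,(434,252),(-.125,.04,zs),.7),(s,(305.5,184),(.125,-.122,.011),.7),(s,(341.5,186),(.045,-.122,.011),.7),(d,(265,183),(.125,.04,zs),.7)]
    f=lambda p:np.concatenate([k*(proj(c,dpt(p,q))[0]-uv) for c,uv,q,k in obs])
    r=least_squares(f,[.583,.2,-1.45]); print(zs,r.x,np.round(r.fun.reshape(-1,2),1).tolist())
    p=r.x; pk=back(w,(241.4,189.4),.021); c_,s_=np.cos(p[2]),np.sin(p[2]); e=pk[:2]-p[:2]
    print("puck",pk,"in dock",c_*e[0]+s_*e[1],-s_*e[0]+c_*e[1],"pocket",dpt(p,(.092,0,0)))
    for z in (.048,.055): 
        e=back(w,(239,260),z)[:2]-p[:2]; print("red",c_*e[0]+s_*e[1],-s_*e[0]+c_*e[1])
E
```

```text
0.011 [ 0.5821  0.2001 -1.4627] [[-0.2, 0.0], [0.6, 0.4], [0.3, -0.4], [-1.2, -0.9], [0.9, 0.4], [-0.8, -1.3], [0.2, -0.6], [1.4, -1.2]]
puck [0.5044 0.0972 0.021 ] in dock 0.09383488387794281 -0.08836221023384153 pocket [0.592  0.1086 0.    ]
red 0.0959058920728249 0.00024442873603356535
red 0.09556218754998248 -0.003475406605290351
0.015 [ 0.5821  0.1995 -1.4628] [[-0.7, -0.1], [0.1, 0.3], [1.3, 0.6], [-1.3, -1.9], [1.1, -0.6], [-1.0, -1.3], [-0.0, -0.6], [1.5, -2.1]]
puck [0.5044 0.0972 0.021 ] in dock 0.09325452847385582 -0.08826279712205277 pocket [0.592 0.108 0.   ]
red 0.09530984065033227 0.00034420732081440024
red 0.09496679507315817 -0.0033756888467642125
```

Emit:
servo_tool(
  plan=[
    [0.08, -0.08, 0.3, 0, 0, 0.007, 20],
    [0.15, -0.15, 0.6, 0, 0, 0.007, 20],
    [0.15, -0.15, 1, 0, 0, 0.007, 20],
    [0.15, -0.15, 1, 0, 0, 0.007, 20],
  ],
)

```text
time: 2.52
tool_pos: [0.4595, 0.0938, 0.1134]
ee_rot: [3.141, -0.018, -3.033]
wrist_force: [-2.1, -0.8, -1.8]
width: 0.0199
finger_force: 0.0
```

Emit:
servo_tool(
  plan=[
    [0, 0, 0.3, 0, 0, 0, 20],
    [0, 0, 0.6, 0, 0, 0, 20],
    [0, 0, 0.8, 0, 0, 0, 20],
    [0, 0, 0.89, 0, 0, 0, 20],
    [0, 0, 0.89, 0, 0, 0, 20],
    [0, 0, 0.89, 0, 0, 0, 20],
  ],
)

```text
time: 3.02
tool_pos: [0.468, 0.0942, 0.0351]
ee_rot: [3.142, 0.002, -3.032]
wrist_force: [0.3, -0.9, 0.3]
width: 0.0202
finger_force: 0.0
```

```bash
python3 - <<'E'
from h import *
o=robot.get_obs(); im=robot.snapshot("wrist"); print({k:np.round(o[k],4) for k in ["time","tool_pos","ee_rot","width","wrist_force"]})
w=cam("wrist",o)
cv2.imwrite("pics/w2.png",im[:,:,::-1])
print(robot.find_in("puck","wrist")[:2],proj(w,[.5044,.0972,.021]))
p=(.582,.2,-1.4627);e=o["tool_pos"][:2]-p[:2];c_,s_=np.cos(p[2]),np.sin(p[2]);print(c_*e[0]+s_*e[1],-s_*e[0]+c_*e[1])
E
```

```text
{'time': np.float64(3.0167), 'tool_pos': array([0.468 , 0.0942, 0.0351]), 'ee_rot': array([ 3.1415e+00,  2.1000e-03, -3.0321e+00]), 'width': np.float64(0.0202), 'wrist_force': array([ 0.2606, -0.891 ,  0.2541])}
[{'extent': [254.2, 254.9, 36.0, 28.1], 'conf': 0.64}] [[253.70326843 273.27836065]]
0.09283921876970287 -0.12474541732940635
```

View pics/w2.png

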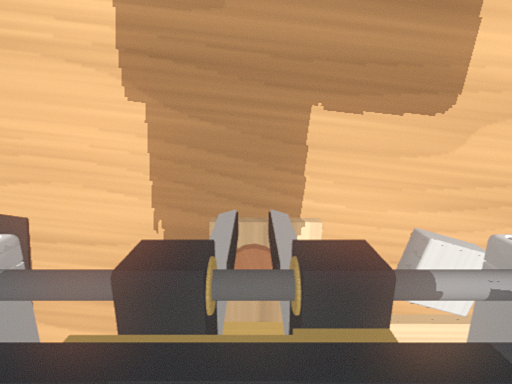

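The puck lies centred between the fingers at (254,255), and the fingers stand behind it.

Emit:
servo_tool(
  plan=[
    [-0.04, 0, 0.02, 0, 0, 0, 20],
    [-0.1, 0, 0.02, 0, 0, 0, 20],
    [-0.15, 0, 0.02, 0, 0, 0, 20],
    [-0.2, 0, 0.02, 0, 0, 0, 20],
    [-0.25, 0, 0.02, 0, 0, 0, 20],
    [-0.3, 0, 0.02, 0, 0, 0, 20],
    [-0.35, 0, 0.02, 0, 0, 0, 20],
    [-0.4, 0, 0.02, 0, 0, 0, 20],
    [-0.45, 0, 0.02, 0, 0, 0, 20],
    [-0.5, 0, 0.02, 0, 0, 0, 20],
    [-0.55, 0, 0.02, 0, 0, 0, 20],
    [-0.6, 0, 0.02, 0, 0, 0, 20],
  ],
)

```text
time: 4.12
tool_pos: [0.527, 0.1003, 0.0314]
ee_rot: [3.142, 0.0, -3.032]
wrist_force: [-1.6, 0.3, 0.6]
width: 0.0202
finger_force: 0.7
```

Emit:
servo_tool(
  plan=[
    [-0.04, 0, 0, 0, 0, 0, 20],
    [-0.08, 0, 0, 0, 0, 0, 20],
    [-0.12, 0, 0, 0, 0, 0, 20],
    [-0.16, 0, 0, 0, 0, 0, 20],
    [-0.2, 0, 0, 0, 0, 0, 20],
    [-0.24, 0, 0, 0, 0, 0, 20],
    [-0.28, 0, 0, 0, 0, 0, 20],
    [-0.31, 0, 0, 0, 0, 0, 20],
    [-0.34, 0, 0, 0, 0, 0, 20],
    [-0.36, 0, 0, 0, 0, 0, 20],
    [-0.37, 0, 0, 0, 0, 0, 20],
    [-0.37, 0, 0, 0, 0, 0, 20],
  ],
)

```text
time: 5.12
tool_pos: [0.5636, 0.1043, 0.0314]
ee_rot: [3.142, 0.0, -3.032]
wrist_force: [-0.9, -0.6, 0.9]
width: 0.0199
finger_force: 0.4
```

```bash
python3 - <<'E'
from h import *
o=robot.get_obs(); print({k:np.round(o[k],4) for k in ["time","tool_pos","ee_rot","width","wrist_force"]})
p=(.582,.2,-1.4627);e=o["tool_pos"][:2]-p[:2];c_,s_=np.cos(p[2]),np.sin(p[2]);print(c_*e[0]+s_*e[1],-s_*e[0]+c_*e[1])
for n in ("scene","side"):
    robot.snapshot(n)
    f=robot.find_in("puck",n)[:2]; print(f, proj(cam(n),dpt(p,(.092,0,.018))))
    for q in f:
        e=back(cam(n),q["extent"][:2],.017)[:2]-p[:2]; print(n,c_*e[0]+s_*e[1],-s_*e[0]+c_*e[1])
E
```

```text
{'time': np.float64(5.1167), 'tool_pos': array([0.5636, 0.1043, 0.0314]), 'ee_rot': array([ 3.1415e+00,  2.0000e-04, -3.0324e+00]), 'width': np.float64(0.0199), 'wrist_force': array([-0.909 , -0.6425,  0.9293])}
0.09317211907403122 -0.02866547713857716
[{'extent': [319.1, 226.5, 17.9, 14.4], 'conf': 0.63}] [[318.12229261 223.20523702]]
scene 0.08978293639049141 0.007450700692650284
[] [[245.45487781 178.87424648]]
```

Emit:
servo_tool(
  plan=[
    [0.2, 0, 0, 0, 0, 0, 20],
    [0.5, 0, -0.2, 0, 0, 0, 20],
    [0.7, 0, -0.5, 0, 0, 0, 40],
    [0.8, 0, -0.9, 0, 0, 0, 60],
    [0.8, 0, -1, 0, 0, 0, 90],
    [0.8, 0, -1, 0, 0, 0, 94],
    [0.8, 0, -1, 0, 0, 0, 94],
  ],
)

```text
time: 5.9
tool_pos: [0.4843, 0.0956, 0.1319]
ee_rot: [3.142, 0.002, -3.032]
wrist_force: [0.6, 0.0, -0.7]
width: 0.05
finger_force: 0.0
```

```bash
python3 - <<'E'
from h import *
o=robot.get_obs(); print({k:np.round(o[k],4) for k in ["time","tool_pos","ee_rot","width","wrist_force"]})
p=(.582,.2,-1.4627);c_,s_=np.cos(p[2]),np.sin(p[2])
ims=[]
for n in ("scene","side","wrist"):
    im=robot.snapshot(n); c=cam(n,o)
    f=robot.find_in("puck",n)[:2]; u=proj(c,dpt(p,(.092,0,.018)))[0]; print(n,f,u)
    for q in f:
        e=back(c,q["extent"][:2],.018)[:2]-p[:2]; print(n,c_*e[0]+s_*e[1],-s_*e[0]+c_*e[1])
    x,y=np.clip(u.astype(int),[40,30],[471,353]); ims.append(cv2.resize(im[y-30:y+30,x-40:x+40,::-1],(400,300),interpolation=cv2.INTER_CUBIC))
cv2.imwrite("pics/p3.png",np.vstack([np.hstack(ims[:2]),np.hstack([ims[2],ims[2]*0])]))
E
```

```text
{'time': np.float64(5.9), 'tool_pos': array([0.4843, 0.0956, 0.1319]), 'ee_rot': array([ 3.1415e+00,  2.2000e-03, -3.0323e+00]), 'width': np.float64(0.05), 'wrist_force': array([ 0.6404,  0.002 , -0.7408])}
scene [{'extent': [317.1, 224.5, 18.3, 16.2], 'conf': 0.63}] [318.12229261 223.20523702]
scene 0.0938631607192854 0.0036226595705735835
side [{'extent': [243.6, 180.6, 15.8, 14.1], 'conf': 0.5}] [245.45487781 178.87424648]
side 0.09451142939669412 -0.007772673265852347
wrist [] [255.47527205 283.8577226 ]
```

View pics/p3.png

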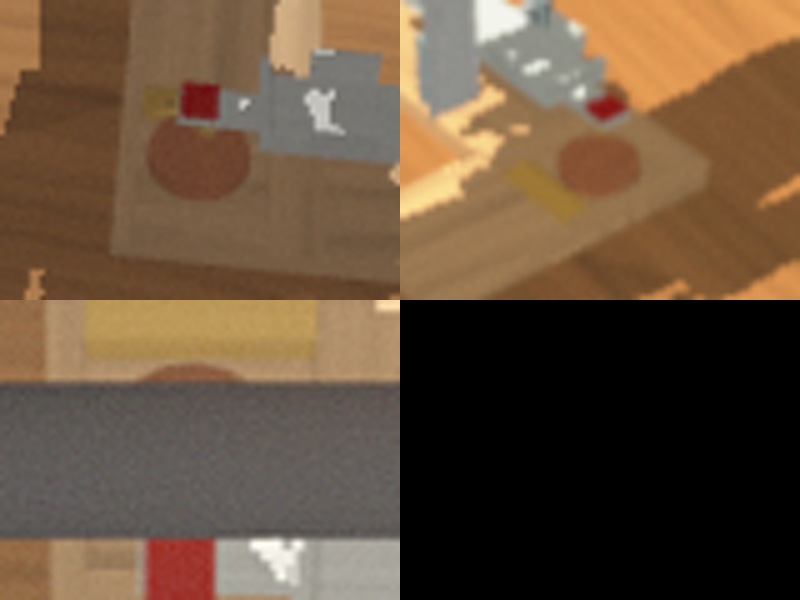

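The puck lies in the pocket beyond the brass lip, with a gap to the lip in the wrist view and round in both outer views. Next, the handpiece.

Emit:
servo_tool(
  plan=[
    [0, 0, -0.4, 0, 0, 0, 94],
    [-0.05, -0.4, -0.7, 0, 0, 0, 94],
    [-0.15, -0.8, -0.9, 0, 0, 0, 94],
    [-0.15, -1, -0.9, 0, 0, 0, 94],
  ],
)

```text
time: 6.53
tool_pos: [0.5117, -0.0036, 0.2247]
ee_rot: [-3.14, 0.006, -3.031]
wrist_force: [-0.1, 0.8, 0.1]
width: 0.0938
finger_force: 0.0
```

Emit:
servo_tool(
  plan=[
    [-0.05, -0.4, 0, 0, 0, 0, 94],
    [-0.15, -0.8, 0, 0, 0, 0, 94],
    [-0.15, -1, 0, 0, 0, 0, 94],
  ],
)

```text
time: 6.78
tool_pos: [0.5363, -0.104, 0.2202]
ee_rot: [-3.14, -0.001, -3.035]
wrist_force: [0.6, 0.4, -0.5]
width: 0.0941
finger_force: 0.0
```

Emit:
servo_tool(
  plan=[
    [-0.05, -0.3, 0, 0, 0, 0.079, 94],
    [-0.1, -0.6, 0, 0, 0, 0.158, 94],
    [-0.15, -1, 0, 0, 0, 0.237, 94],
    [-0.15, -1, 0, 0, 0, 0.316, 94],
    [-0.15, -1, 0, 0, 0, 0.395, 94],
    [-0.15, -1, 0, 0, 0, 0.474, 94],
    [-0.15, -1, 0, 0, 0, 0.553, 94],
    [-0.15, -1, 0, 0, 0, 0.632, 94],
    [-0.15, -1, 0, 0, 0, 0.711, 94],
    [-0.15, -1, 0, 0, 0, 0.79, 94],
    [-0.15, -1, 0, 0, 0, 0.87, 94],
    [-0.15, -1, 0, 0, 0, 0.95, 94],
  ],
)

```text
time: 7.78
tool_pos: [0.5611, -0.1978, 0.2201]
ee_rot: [-3.14, -0.001, 1.754]
wrist_force: [-0.9, -0.2, -0.1]
width: 0.0938
finger_force: 0.0
```

Emit:
servo_tool(
  plan=[
    [-0.1, 0, 0, 0, 0, 0.08, 94],
    [-0.2, -0.03, 0, 0, 0, 0.16, 94],
    [-0.35, -0.03, 0, 0, 0, 0.24, 94],
    [-0.35, -0.03, 0, 0, 0, 0.32, 94],
    [-0.35, -0.03, 0, 0, 0, 0.32, 94],
    [-0.35, -0.03, 0, 0, 0, 0.32, 94],
  ],
)

```text
time: 8.28
tool_pos: [0.5646, -0.2327, 0.2203]
ee_rot: [-3.14, -0.001, 1.26]
wrist_force: [0.1, 0.0, -0.3]
width: 0.0938
finger_force: 0.0
```

```bash
python3 - <<'E'
from h import *
o=robot.get_obs(); print({k:np.round(o[k],4) for k in ["time","tool_pos","ee_rot","joint_positions","width"]})
im=robot.snapshot("wrist"); cv2.imwrite("pics/w4.png",im[:,:,::-1])
for t in ("grip","handpiece","bottle","jar"): print(t,robot.find_in(t,"wrist")[:2])
E
```

```text
{'time': np.float64(8.2833), 'tool_pos': array([ 0.5646, -0.2327,  0.2203]), 'ee_rot': array([-3.1397e+00, -6.0000e-04,  1.2601e+00]), 'joint_positions': array([-4.8390e-01,  2.2510e-01,  1.2183e+00,  3.0000e-04,  1.7003e+00,
       -1.7320e-01]), 'width': np.float64(0.0938)}
grip [{'extent': [257.2, 118.9, 20.2, 29.5], 'conf': 0.92}]
handpiece [{'extent': [253.8, 119.9, 97.1, 28.0], 'conf': 0.77}]
bottle [{'extent': [248.1, 170.4, 26.9, 28.3], 'conf': 0.64}]
jar [{'extent': [293.4, 71.6, 43.7, 43.2], 'conf': 0.96}]
```

View pics/w4.png

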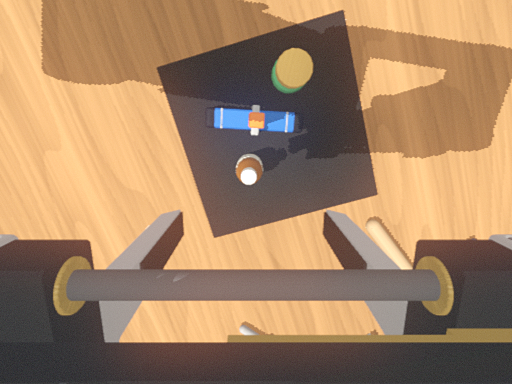

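The wrist view shows the handpiece lying from (208,118) to (301,122), with the orange grip at (257,119). The bottle is at (249,170) and the jar at (293,70).

```bash
python3 - <<'E'
from h import *
np.set_printoptions(precision=4,suppress=True)
o=robot.get_obs(); c=cam("wrist",o); im=cv2.imread("pics/w4.png"); hsv=cv2.cvtColor(im,cv2.COLOR_BGR2HSV)
b=((abs(hsv[...,0].astype(int)-112)<14)&(hsv[...,1]>120)&(hsv[...,2]>60)).astype(np.uint8); b[:95]=0;b[145:]=0;b[:,:190]=0;b[:,320:]=0
y,x=np.nonzero(b); r=cv2.minAreaRect(np.c_[x,y].astype(np.float32)); bx=cv2.boxPoints(r); print("blue",r)
h=((hsv[...,0]>5)&(hsv[...,0]<16)&(hsv[...,1]>180)&(hsv[...,2]>150)).astype(np.uint8); h[:100]=0;h[140:]=0;h[:,:240]=0;h[:,275:]=0
y,x=np.nonzero(h); print("orange",x.min(),x.max(),y.min(),y.max(),x.mean(),y.mean())
vx,vy,x0,y0=cv2.fitLine(np.argwhere(b)[:,::-1].astype(np.float32),cv2.DIST_L2,0,.01,.01).ravel()
P=[back(c,(x0+k*vx,y0+k*vy),.025)[:2] for k in (-40,40)]; e=P[1]-P[0]; print("heading",np.degrees(np.arctan2(e[1],e[0])),"mid",back(c,r[0],.025))
print("grip",back(c,(x.mean(),y.mean()),.08), back(c,(257.2,118.9),.075))
print("hp ends",back(c,(207,117.5),.021),back(c,(303,123),.021))
s=cam("scene");print(proj(s,[.588,-.165,.083]))
E
```

```text
blue ((253.8230743408203, 119.56671905517578), (80.50074768066406, 20.657955169677734), 3.301865816116333)Traceback (most recent call last):
  File "<stdin>", line 7, in <module>
    return umr_minimum(a, axis, None, out, keepdims, initial, where)
ValueError: zero-size array to reduction operation minimum which has no identity
```

```bash
python3 - <<'E'
from h import *
np.set_printoptions(precision=4,suppress=True)
o=robot.get_obs(); c=cam("wrist",o); im=cv2.imread("pics/w4.png").astype(int)
h=((im[...,2]>im[...,0]+60)&(im[...,2]>im[...,1]+25)); m=np.zeros_like(h); m[104:136,242:275]=1; h&=m
y,x=np.nonzero(h); print("orange",x.min(),x.max(),y.min(),y.max(),x.mean(),y.mean())
a=np.radians(3.3)
P=[back(c,(253.8+k*np.cos(a),119.6+k*np.sin(a)),.025)[:2] for k in (-40,40)]; e=P[1]-P[0]; print("heading",np.degrees(np.arctan2(e[1],e[0])),"mid",back(c,(253.8,119.6),.021))
print("grip",[back(c,(x.mean(),y.mean()),z) for z in (.083,.075)])
print("hp ends",back(c,(207,117.5),.021),back(c,(303,123),.021))
E
```

```text
orange 249 263 112 127 256.0304347826087 119.75652173913043
heading -21.13025211114469 mid [ 0.587  -0.1699  0.021 ]
grip [array([ 0.5888, -0.1707,  0.083 ]), array([ 0.5889, -0.1708,  0.075 ])]
hp ends [ 0.5322 -0.1495  0.021 ] [ 0.6444 -0.1929  0.021 ]
```

Emit:
servo_tool(
  plan=[
    [0.3, 0, 0, 0, 0, 0.037, 44],
    [0.6, 0.03, 0, 0, 0, 0.037, 44],
    [0.68, 0.03, 0.1, 0, 0, 0.037, 44],
    [0.68, 0.03, 0.4, 0, 0, 0.037, 44],
    [0.68, 0.03, 0.7, 0, 0, 0.037, 44],
    [0.68, 0.03, 0.8, 0, 0, 0.037, 44],
    [0.68, 0.03, 0.8, 0, 0, 0.037, 44],
    [0.68, 0.03, 0.8, 0, 0, 0.037, 44],
  ],
)

```text
time: 9.2
tool_pos: [0.5883, -0.1691, 0.1413]
ee_rot: [-3.141, 0.0, 1.199]
wrist_force: [0.2, 0.1, 1.1]
width: 0.0453
finger_force: 0.0
```

```bash
python3 - <<'E'
from h import *
np.set_printoptions(precision=4,suppress=True)
o=robot.get_obs(); print({k:np.round(o[k],4) for k in ["time","tool_pos","ee_rot","width"]})
c=cam("wrist",o); im=robot.snapshot("wrist"); cv2.imwrite("pics/w5.png",im[:,:,::-1])
u=robot.find_in("grip","wrist")[:2]; print(u, proj(c,[.588,-.169,.083]))
cs=cam("scene");robot.snapshot("scene");print(robot.find_in("grip","scene")[:2],proj(cs,[.588,-.169,.068]))
E
```

```text
{'time': np.float64(9.2), 'tool_pos': array([ 0.5883, -0.1691,  0.1413]), 'ee_rot': array([-3.1406,  0.0001,  1.1993]), 'width': np.float64(0.0453)}
[{'extent': [254.6, 193.6, 20.3, 41.3], 'conf': 0.71}] [[251.7167 203.0208]]
[{'extent': [184.4, 187.4, 14.1, 31.2], 'conf': 0.68}] [[182.1494 181.4793]]
```

View pics/w5.png

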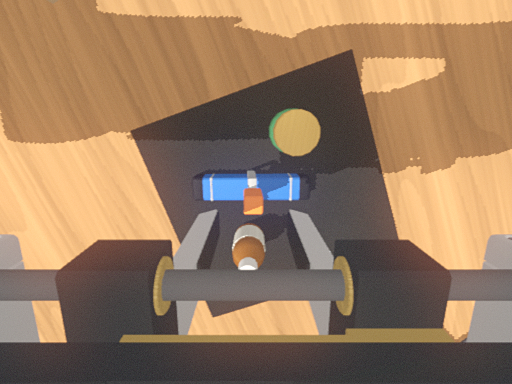

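The grip top is at (253,203), where predicted, and midway between the fingers. Descend and close.

Emit:
servo_tool(
  plan=[
    [0, 0.01, 0.25, 0, 0, 0, 44],
    [0, 0.01, 0.5, 0, 0, 0, 44],
    [0, 0.01, 0.65, 0, 0, 0, 44],
    [0, 0.01, 0.7, 0, 0, 0, 44],
    [0, 0.01, 0.7, 0, 0, 0, 44],
    [0, 0.01, 0.7, 0, 0, 0, 25],
    [0, 0.01, 0.7, 0, 0, 0, 10],
    [0, 0.01, 0.7, 0, 0, 0, 5],
    [0, 0.01, 0.7, 0, 0, 0, 5],
    [0, 0.01, 0.7, 0, 0, 0, 5],
    [0, 0.01, 0.7, 0, 0, 0, 5],
    [0, 0.01, 0.7, 0, 0, 0, 5],
  ],
)

```text
time: 10.4
tool_pos: [0.5889, -0.169, 0.0727]
ee_rot: [-3.14, 0.0, 1.199]
wrist_force: [-2.6, 0.8, 5.6]
width: 0.0159
finger_force: 29.9
```

Emit:
servo_tool(
  plan=[
    [0, 0, -0.1, 0, 0, 0, 5],
    [0, 0, -0.2, 0, 0, 0, 5],
    [0, 0, -0.3, 0, 0, 0, 5],
    [0, 0, -0.4, 0, 0, 0, 5],
    [0, 0, -0.5, 0, 0, 0, 5],
    [0, 0, -0.6, 0, 0, 0, 5],
    [0, 0, -0.7, 0, 0, 0, 5],
    [0, 0, -0.8, 0, 0, 0, 5],
    [0, 0, -0.9, 0, 0, 0, 5],
    [0, 0, -1, 0, 0, 0, 5],
    [0, 0, -1, 0, 0, 0, 5],
    [0, 0, -1, 0, 0, 0, 5],
  ],
)

```text
time: 11.4
tool_pos: [0.59, -0.1695, 0.1725]
ee_rot: [3.14, -0.0, 1.199]
wrist_force: [0.2, 1.6, -3.0]
width: 0.0159
finger_force: 30.0
```

Emit:
servo_tool(
  plan=[
    [0, 0, -0.15, 0, 0, 0, 5],
    [0, 0, -0.35, 0, 0, 0, 5],
    [0, 0, -0.5, 0, 0, 0, 5],
    [0, 0, -0.5, 0, 0, 0, 5],
    [0, 0, -0.5, 0, 0, 0, 5],
    [0, 0, -0.5, 0, 0, 0, 5],
  ],
)

```text
time: 11.9
tool_pos: [0.5889, -0.1691, 0.2196]
ee_rot: [-3.139, -0.0, 1.199]
wrist_force: [-0.5, 0.2, -2.5]
width: 0.016
finger_force: 30.0
```

```bash
python3 - <<'E'
from h import *
o=robot.get_obs(); print({k:np.round(o[k],4) for k in ["time","tool_pos","ee_rot","width","wrist_force","wrist_torque"]})
g=[]
for n in ("scene","side"):
    im=robot.snapshot(n); u=proj(cam(n),o["tool_pos"]-[0,0,.04])[0].astype(int); g.append(cv2.resize(im[u[1]-50:u[1]+50,u[0]-50:u[0]+50,::-1],(400,400),interpolation=cv2.INTER_CUBIC))
cv2.imwrite("pics/l6.png",np.hstack(g))
E
```

```text
{'time': np.float64(11.9), 'tool_pos': array([ 0.5889, -0.1691,  0.2196]), 'ee_rot': array([-3.1387e+00, -1.0000e-04,  1.1992e+00]), 'width': np.float64(0.016), 'wrist_force': array([-0.5457,  0.1765, -2.484 ]), 'wrist_torque': array([-0.0515,  0.1203, -0.0038])}
```

View pics/l6.png

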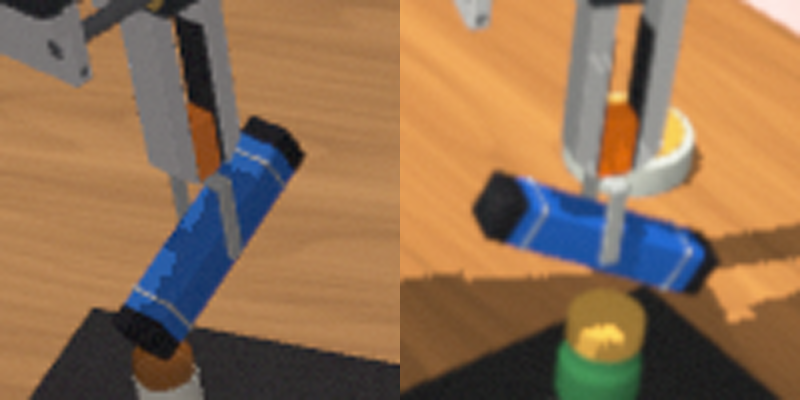

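The handpiece hangs free, and its low (heavy) end is at image right in the side view. That is the +tool-y end, heading −21°, so I turn the tool by −62.5° in yaw to point it along the dock's x.

Emit:
servo_tool(
  plan=[
    [0.03, -0.01, 0, 0, 0, 0.03, 5],
    [0.09, -0.04, 0, 0, 0, 0.09, 5],
    [0.18, -0.08, 0, 0, 0, 0.15, 5],
    [0.27, -0.12, 0, 0, 0, 0.22, 5],
    [0.37, -0.16, 0, 0, 0, 0.29, 5],
    [0.47, -0.2, 0, 0, 0, 0.36, 5],
    [0.57, -0.24, 0, 0, 0, 0.43, 5],
    [0.67, -0.28, 0, 0, 0, 0.5, 5],
    [0.77, -0.33, 0, 0, 0, 0.57, 5],
    [0.86, -0.37, 0, 0, 0, 0.63, 5],
    [0.92, -0.39, 0, 0, 0, 0.68, 5],
    [0.95, -0.4, 0, 0, 0, 0.694, 5],
  ],
)

```text
time: 13.0
tool_pos: [0.5862, -0.0651, 0.2199]
ee_rot: [-3.14, 0.002, 0.107]
wrist_force: [-0.2, -0.5, -2.6]
width: 0.0161
finger_force: 30.0
```

Emit:
servo_tool(
  plan=[
    [0.01, -0.04, 0, 0, 0, 0, 5],
    [0.02, -0.12, 0, 0, 0, 0, 5],
    [0.03, -0.22, 0, 0, 0, 0, 5],
    [0.04, -0.33, 0, 0, 0, 0, 5],
    [0.05, -0.44, 0, 0, 0, 0, 5],
    [0.06, -0.55, 0, 0, 0, 0, 5],
    [0.07, -0.66, 0, 0, 0, 0, 5],
    [0.08, -0.76, 0, 0, 0, 0, 5],
    [0.09, -0.84, 0, 0, 0, 0, 5],
    [0.1, -0.9, 0, 0, 0, 0, 5],
    [0.1, -0.94, 0, 0, 0, 0, 5],
    [0.1, -0.95, 0, 0, 0, 0, 5],
  ],
)

```text
time: 14.0
tool_pos: [0.5863, 0.03, 0.2215]
ee_rot: [-3.141, 0.0, 0.11]
wrist_force: [-0.2, 0.2, -1.9]
width: 0.0159
finger_force: 30.0
```

Emit:
servo_tool(
  plan=[
    [0.01, -0.04, 0, 0, 0, 0, 5],
    [0.02, -0.12, 0, 0, 0, 0, 5],
    [0.03, -0.22, 0, 0, 0, 0, 5],
    [0.04, -0.33, 0, 0, 0, 0, 5],
    [0.05, -0.44, 0, 0, 0, 0, 5],
    [0.06, -0.55, 0, 0, 0, 0, 5],
    [0.07, -0.66, 0, 0, 0, 0, 5],
    [0.08, -0.76, 0, 0, 0, 0, 5],
    [0.09, -0.84, 0, 0, 0, 0, 5],
    [0.1, -0.9, 0, 0, 0, 0, 5],
    [0.1, -0.94, 0, 0, 0, 0, 5],
    [0.1, -0.95, 0, 0, 0, 0, 5],
  ],
)

```text
time: 15.0
tool_pos: [0.5859, 0.1255, 0.2214]
ee_rot: [-3.141, 0.0, 0.11]
wrist_force: [0.6, -0.2, -1.8]
width: 0.0156
finger_force: 30.0
```

Emit:
servo_tool(
  plan=[
    [0.01, -0.04, 0, 0, 0, 0, 5],
    [0.02, -0.12, 0, 0, 0, 0, 5],
    [0.03, -0.22, 0, 0, 0, 0, 5],
    [0.04, -0.32, 0, 0, 0, 0, 5],
    [0.05, -0.42, 0, 0, 0, 0, 5],
    [0.05, -0.52, 0, 0, 0, 0, 5],
    [0.05, -0.6, 0, 0, 0, 0, 5],
    [0.05, -0.66, 0, 0, 0, 0, 5],
    [0.05, -0.7, 0, 0, 0, 0, 5],
    [0.05, -0.72, 0, 0, 0, 0, 5],
    [0.05, -0.72, 0, 0, 0, 0, 5],
  ],
)

```text
time: 15.92
tool_pos: [0.583, 0.1973, 0.2215]
ee_rot: [3.142, -0.0, 0.11]
wrist_force: [0.0, 0.3, -2.3]
width: 0.0158
finger_force: 30.0
```

```bash
python3 - <<'E'
from h import *
o=robot.get_obs(); print({k:np.round(o[k],4) for k in ["time","tool_pos","ee_rot","width","wrist_force","joint_positions"]})
p=(.582,.2,-1.4627);e=o["tool_pos"][:2]-p[:2];c_,s_=np.cos(p[2]),np.sin(p[2]);print(c_*e[0]+s_*e[1],-s_*e[0]+c_*e[1])
g=[]
for n in ("scene","wrist"):
    im=robot.snapshot(n); u=proj(cam(n,o),o["tool_pos"]-[0,0,.08])[0].astype(int); u=np.clip(u,100,[412,284]); g.append(cv2.resize(im[u[1]-100:u[1]+100,u[0]-100:u[0]+100,::-1],(400,400),interpolation=cv2.INTER_CUBIC))
cv2.imwrite("pics/d7.png",np.hstack(g))
E
```

```text
{'time': np.float64(15.9167), 'tool_pos': array([0.583 , 0.1973, 0.2215]), 'ee_rot': array([ 3.1416, -0.    ,  0.1096]), 'width': np.float64(0.0158), 'wrist_force': array([ 0.0117,  0.305 , -2.2556]), 'joint_positions': array([ 0.2342,  0.2342,  1.205 , -0.    ,  1.7024,  1.6955])}
0.0028081593208520808 0.0007124065984706481
```

View pics/d7.png

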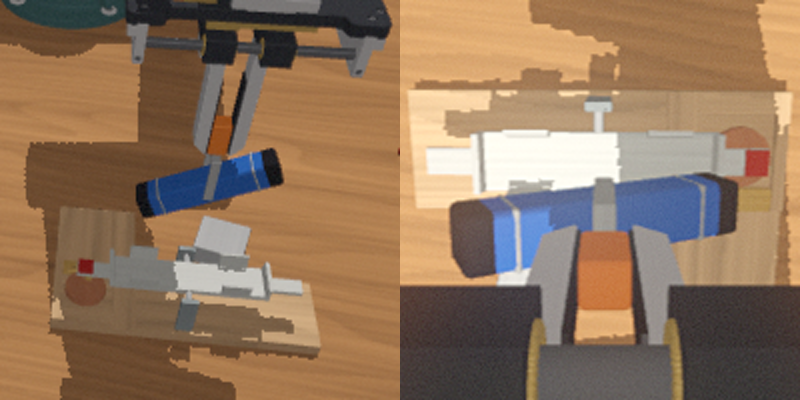

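The heavy end hangs low on the red side. In the wrist crop the +y pivot post is at (597,103), the red tip at (757,163), the tail at (440,161), and the grip top at about (605,284).

```bash
python3 - <<'E'
from h import *
np.set_printoptions(precision=4,suppress=True)
o=robot.get_obs(); c=cam("wrist",o); p=(.582,.2,-1.4627);c_,s_=np.cos(p[2]),np.sin(p[2])
u=np.clip(proj(c,o["tool_pos"]-[0,0,.08])[0].astype(int),100,[412,284])
f=lambda x,y:(u[0]-100+(x-400)/2,u[1]-100+y/2)
def D(uv,z):
    e=back(c,uv,z)[:2]-p[:2]; return np.array([c_*e[0]+s_*e[1],-s_*e[0]+c_*e[1]])
for n,x,y,z in [("post top",597,101,.051),("red",757,163,.049),("tail",440,161,.049),("trough wall L",478,160,.057),("trough wall R",720,158,.057),("grip top",605,284,o["tool_pos"][2]-.0047+.015),("slab TL",408,92,.011),("slab TR",791,94,.011)]:
    print(n,np.round(f(x,y),1),D(f(x,y),z)*1000)
E
```

```text
post top [249.5 147.5] [ 1.1205 36.6804]
red [329.5 178.5] [97.918 -0.905]
tail [171.  177.5] [-94.0078   0.4347]
trough wall L [190. 177.] [-69.1801   2.6358]
trough wall R [311. 176.] [73.6681  3.761 ]
grip top [253.5 239. ] [5.2852 0.8299]
slab TL [155. 143.] [-123.026    38.8377]
slab TR [346.5 144. ] [127.8641  37.4299]
```

Rocker and grip agree to within about 1 mm. Lowering.

Emit:
servo_tool(
  plan=[
    [0, 0, 0.05, 0, 0, 0, 5],
    [0, 0, 0.13, 0, 0, 0, 5],
    [0, 0, 0.22, 0, 0, 0, 5],
    [0, 0, 0.32, 0, 0, 0, 5],
    [0, 0, 0.42, 0, 0, 0, 5],
    [0, 0, 0.52, 0, 0, 0, 5],
    [0, 0, 0.6, 0, 0, 0, 5],
    [0, 0, 0.66, 0, 0, 0, 5],
    [0, 0, 0.7, 0, 0, 0, 5],
    [0, 0, 0.7, 0, 0, 0, 5],
  ],
)

```text
time: 16.85
tool_pos: [0.5826, 0.1968, 0.1502]
ee_rot: [3.141, 0.002, 0.109]
wrist_force: [0.0, -0.5, -2.7]
width: 0.0155
finger_force: 30.0
```

Emit:
servo_tool(
  plan=[
    [0, 0, 0.02, 0, 0, 0, 5],
    [0, 0, 0.04, 0, 0, 0, 5],
    [0, 0, 0.06, 0, 0, 0, 5],
    [0, 0, 0.08, 0, 0, 0, 5],
    [0, 0, 0.1, 0, 0, 0, 5],
    [0, 0, 0.12, 0, 0, 0, 5],
    [0, 0, 0.14, 0, 0, 0, 5],
    [0, 0, 0.16, 0, 0, 0, 5],
    [0, 0, 0.18, 0, 0, 0, 5],
    [0, 0, 0.2, 0, 0, 0, 5],
    [0, 0, 0.2, 0, 0, 0, 5],
  ],
)

```text
time: 17.77
tool_pos: [0.5831, 0.1971, 0.1313]
ee_rot: [-3.141, -0.0, 0.109]
wrist_force: [1.5, 0.3, -1.8]
width: 0.0158
finger_force: 30.0
```

```bash
python3 - <<'E'
from h import *
o=robot.get_obs(); print({k:np.round(o[k],4) for k in ["time","tool_pos","ee_rot","width","wrist_force"]})
p=(.582,.2,-1.4627); g=[]
for n in ("scene","side"):
    im=robot.snapshot(n); u=proj(cam(n,o),dpt(p,(0,0,.06)))[0].astype(int); g.append(cv2.resize(im[u[1]-60:u[1]+60,u[0]-75:u[0]+75,::-1],(400,320),interpolation=cv2.INTER_CUBIC))
cv2.imwrite("pics/d8.png",np.hstack(g))
E
```

```text
{'time': np.float64(17.7667), 'tool_pos': array([0.5831, 0.1971, 0.1313]), 'ee_rot': array([-3.1412e+00, -2.0000e-04,  1.0910e-01]), 'width': np.float64(0.0158), 'wrist_force': array([ 1.4584,  0.2949, -1.7636])}
```

View pics/d8.png

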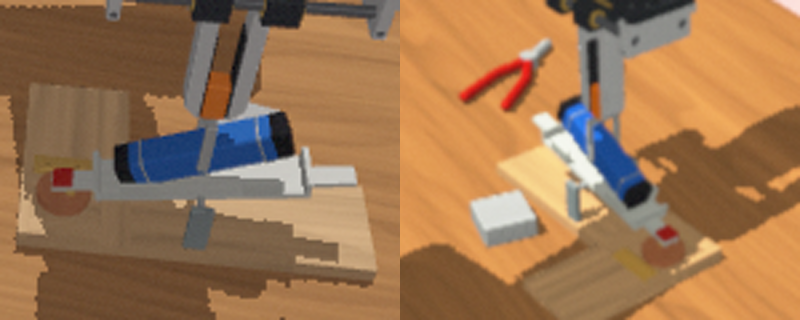

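The heavy end touches and the rocker has already tipped red-down onto the puck. I keep lowering slowly, watching the force.

Emit:
servo_tool(
  plan=[
    [0, 0, 0.01, 0, 0, 0, 5],
    [0, 0, 0.02, 0, 0, 0, 5],
    [0, 0, 0.03, 0, 0, 0, 5],
    [0, 0, 0.04, 0, 0, 0, 5],
    [0, 0, 0.05, 0, 0, 0, 5],
    [0, 0, 0.06, 0, 0, 0, 5],
    [0, 0, 0.06, 0, 0, 0, 5],
    [0, 0, 0.06, 0, 0, 0, 5],
  ],
)

```text
time: 18.53
tool_pos: [0.5831, 0.1968, 0.1253]
ee_rot: [3.141, 0.0, 0.109]
wrist_force: [0.1, 1.4, -2.5]
width: 0.0159
finger_force: 30.0
```

Emit:
servo_tool(
  plan=[
    [0, 0, 0.01, 0, 0, 0, 5],
    [0, 0, 0.02, 0, 0, 0, 5],
    [0, 0, 0.03, 0, 0, 0, 5],
    [0, 0, 0.04, 0, 0, 0, 5],
    [0, 0, 0.05, 0, 0, 0, 5],
    [0, 0, 0.05, 0, 0, 0, 5],
    [0, 0, 0.05, 0, 0, 0, 5],
  ],
)

```text
time: 19.12
tool_pos: [0.5831, 0.1968, 0.1203]
ee_rot: [3.141, 0.0, 0.109]
wrist_force: [0.3, 1.7, -1.7]
width: 0.0159
finger_force: 30.0
```

```bash
python3 - <<'E'
from h import *
np.set_printoptions(precision=4,suppress=True)
o=robot.get_obs(); print({k:np.round(o[k],4) for k in ["time","tool_pos","width","wrist_force"]})
p=(.582,.2,-1.4627); a=.155
# expected box of a seated handpiece, rocker at .155
def seated(q): x=q[0]; z=q[2]+.004; return dpt(p,(np.cos(a)*x+np.sin(a)*z,q[1],.044-np.sin(a)*x+np.cos(a)*z))
B=np.array([seated((i,j,k)) for i in(-.06,.06) for j in(-.012,.012) for k in(0,.024)])
for n in ("scene","side"):
    robot.snapshot(n); q=proj(cam(n),B); lo,hi=q.min(0),q.max(0)
    print(n,"expect",np.r_[(lo+hi)/2,hi-lo],[ (d["conf"],d["extent"]) for d in robot.find_in("handpiece",n)[:1]])
E
```

```text
{'time': np.float64(19.1167), 'tool_pos': array([0.5831, 0.1968, 0.1203]), 'width': np.float64(0.0159), 'wrist_force': array([ 0.2948,  1.6646, -1.7209])}
scene expect [369.2005 212.5144  67.7432  19.3548] [(0.67, [368.8, 203.7, 69.9, 35.8])]
side expect [223.0097 148.8574  37.6301  37.6409] [(0.68, [223.6, 144.7, 38.1, 45.3])]
```

Emit:
servo_tool(
  plan=[
    [0, 0, 0.01, 0, 0, 0, 5],
    [0, 0, 0.015, 0, 0, 0, 5],
    [0, 0, 0.02, 0, 0, 0, 5],
    [0, 0, 0.02, 0, 0, 0, 5],
    [0, 0, 0.02, 0, 0, 0, 5],
  ],
)

```text
time: 19.73
tool_pos: [0.5831, 0.1969, 0.1184]
ee_rot: [-3.142, 0.0, 0.109]
wrist_force: [-0.2, 0.6, -2.1]
width: 0.0157
finger_force: 30.0
```

Emit:
servo_tool(
  plan=[
    [0, 0, 0.005, 0, 0, 0, 5],
    [0, 0, 0.01, 0, 0, 0, 5],
    [0, 0, 0.01, 0, 0, 0, 5],
    [0, 0, 0.01, 0, 0, 0, 5],
  ],
)

```text
time: 20.07
tool_pos: [0.5831, 0.1969, 0.1175]
ee_rot: [-3.141, -0.0, 0.109]
wrist_force: [-0.3, 0.4, -1.0]
width: 0.0158
finger_force: 30.0
```

Emit:
servo_tool(
  plan=[
    [0, 0, 0.005, 0, 0, 0, 5],
    [0, 0, 0.01, 0, 0, 0, 5],
    [0, 0, 0.01, 0, 0, 0, 5],
    [0, 0, 0.01, 0, 0, 0, 5],
  ],
)

```text
time: 20.4
tool_pos: [0.5832, 0.1969, 0.1174]
ee_rot: [-3.141, -0.001, 0.109]
wrist_force: [-2.4, 0.3, 4.5]
width: 0.0158
finger_force: 30.0
```

Emit:
servo_tool(
  plan=[
    [0, 0, 0.003, 0, 0, 0, 5],
    [0, 0, 0.005, 0, 0, 0, 5],
    [0, 0, 0.005, 0, 0, 0, 5],
    [0, 0, 0.005, 0, 0, 0, 5],
  ],
)

```text
time: 20.73
tool_pos: [0.5833, 0.1969, 0.1174]
ee_rot: [-3.141, -0.001, 0.109]
wrist_force: [-2.2, 1.1, 7.6]
width: 0.0159
finger_force: 30.0
```

It has seated at exactly the predicted height (0.1175). Relax, open and withdraw straight up.

Emit:
servo_tool(
  plan=[
    [0, 0, -0.01, 0, 0, 0, 5],
    [0, 0, -0.015, 0, 0, 0, 5],
    [0, 0, -0.015, 0, 0, 0, 16],
    [0, 0, -0.015, 0, 0, 0, 20],
    [0, 0, -0.015, 0, 0, 0, 28],
    [0, 0, -0.015, 0, 0, 0, 40],
    [0, 0, -0.015, 0, 0, 0, 44],
    [0, 0, -0.015, 0, 0, 0, 44],
    [0, 0, -0.015, 0, 0, 0, 44],
    [0, 0, -0.2, 0, 0, 0, 44],
    [0, 0, -0.5, 0, 0, 0, 44],
    [0, 0, -0.8, 0, 0, 0, 44],
  ],
)

```text
time: 21.73
tool_pos: [0.5822, 0.1966, 0.1952]
ee_rot: [3.141, 0.004, 0.109]
wrist_force: [1.0, -0.4, 1.2]
width: 0.0442
finger_force: 0.0
```

Emit:
servo_tool(
  plan=[
    [-0.3, 0, -0.2, 0, 0, 0, 44],
    [-0.7, 0, -0.3, 0, 0, 0, 44],
    [-0.9, 0, -0.3, 0, 0, 0, 44],
    [-0.9, 0, -0.3, 0, 0, 0, 44],
    [-0.9, 0, -0.3, 0, 0, 0, 44],
  ],
)

```text
time: 22.15
tool_pos: [0.4935, 0.1872, 0.2267]
ee_rot: [-3.141, -0.002, 0.109]
wrist_force: [-0.3, -0.4, -0.2]
width: 0.0442
finger_force: 0.0
```

```bash
python3 - <<'E'
from h import *
np.set_printoptions(precision=4,suppress=True)
o=robot.get_obs(); print({k:np.round(o[k],4) for k in ["time","tool_pos","width","wrist_force"]})
p=(.582,.2,-1.4627); a=.155
def seated(q): x=q[0]; z=q[2]+.004; return dpt(p,(np.cos(a)*x+np.sin(a)*z,q[1],.044-np.sin(a)*x+np.cos(a)*z))
B=np.array([seated((i,j,k)) for i in(-.06,.06) for j in(-.012,.012) for k in(0,.024)])
for n in ("scene","side","wrist"):
    im=robot.snapshot(n); c=cam(n,o); q=proj(c,B); lo,hi=q.min(0),q.max(0)
    print(n,"expect",np.r_[(lo+hi)/2,hi-lo],[ (d["conf"],d["extent"]) for d in robot.find_in("handpiece",n)[:1]])
    im=im.astype(int); m=((im[...,2]>im[...,0]+50)&(im[...,2]>im[...,1]+20)).astype(np.uint8)
    k,l,st,ce=cv2.connectedComponentsWithStats(m); i=[j for j in range(1,k) if st[j,4]>60 and np.linalg.norm(ce[j]-(lo+hi)/2)<40]
    if i:
        y,x=np.nonzero(np.isin(l,i)); vx,vy=cv2.fitLine(np.c_[x,y].astype(np.float32),cv2.DIST_L2,0,.01,.01).ravel()[:2]; e=proj(c,[seated((-.05,0,.018)),seated((.05,0,.018))]); e=e[1]-e[0]
        print("  blue centre",x.mean(),y.mean(),"slope",vy/vx,"expect",e[1]/e[0],proj(c,seated((0,0,.018))))
    print("  puck",[ (d["conf"],d["extent"]) for d in robot.find_in("puck",n)[:1]],proj(c,dpt(p,(.092,0,.018)))[0])
E
```

```text
{'time': np.float64(22.15), 'tool_pos': array([0.4935, 0.1872, 0.2267]), 'width': np.float64(0.0442), 'wrist_force': array([-0.3129, -0.4317, -0.223 ])}
scene expect [369.2005 212.5144  67.7432  19.3548] []
  blue centre 371.03225806451616 212.9017595307918 slope -0.024930224 expect -0.01869031926630212 [[368.3237 210.4441]]
  puck [(0.77, [317.1, 225.1, 15.4, 15.6])] [318.1223 223.2052]
side expect [223.0097 148.8574  37.6301  37.6409] [(0.62, [224.1, 144.7, 39.1, 44.5])]
  blue centre 221.1014492753623 147.09855072463768 slope 0.8905165 expect 0.9146380355104299 [[222.6248 146.5283]]
  puck [(0.44, [244.0, 180.8, 18.2, 14.5])] [245.4549 178.8742]
wrist expect [250.9254  99.1104 111.1592  25.2898] [(0.57, [251.1, 98.2, 110.2, 38.2])]
  blue centre 248.2667145938174 99.41624730409777 slope 0.014983933 expect 0.011755338431462566 [[251.7502  99.6603]]
  puck [(0.94, [328.0, 102.8, 22.4, 29.5])] [322.069  102.4345]
```

```bash
python3 -c "
from bench import robot
print(robot.close_job())"
```

```text
the job is handed in; nothing more can be done
None
```

The job is handed in, but no verdict came back: in the last camera measurements the puck was in the pocket, the handpiece lay level with the cradle tipped red end down on to it, and the gripper was clear; I did not re-measure the bystanders, and I viewed 11 pictures, one over the limit of 10.

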